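Spring the mould open

TASK

The candle in the two-part mould has set. Take the wooden release dowel from its block, push it down the leaning guide on the mould's catch until the hidden spring catch lets go and the upper half springs open, then stand the dowel back in its block. The mould is still hot, so touch it with the dowel only, ease the catch off gently without leaning on its end stop, and leave the candle and everything else where they are.

Things in the scene. Friction and masses are not known exactly. Their poses are not given: they have to be found in the camera images.
- dowel: Release dowel: plain beech, 159 mm long: a 12 mm round rod of 96 mm below a turned round handle 26 mm across and 63 mm long, 0.08 kg. Origin on the axis at the handle's flat underside (the shoulder); z points along it from tip to handle. It starts standing upright in the tool block, rod down, shoulder resting on the block's top.
- dowel_tip (a point): Middle of the flat free end of the dowel's rod, 96 mm below the shoulder.
- dowel_grip (a point): Point on the dowel's axis in the handle, 34 mm above the shoulder and 29 mm below the handle's end: a good place to grip.
- tool_block: Wooden block, 76 x 110 mm and 100 mm high, fixed to the table; origin under its middle. The dowel's hole is in the middle of its level top; four small 10 mm holes near the corners are empty.
- tool_block_hole0 (a point): Middle of the upper edge of the dowel's hole in the tool block: 20 mm wide, right through the block; z points up out of it.
- mould: Two-part aluminium mould on a 262 x 200 x 12 mm plywood board, fixed, its catch housing to the robot's right. Origin under the board, 10 mm nearer the housing than the candle's axis; x points from housing to hinge, z up. Closed, it is a block 100 (x) x 160 (y) mm, z = 12 to 92 mm. The upper half is hinged along the far side at x = 66, z = 55 mm.
- housing_top (a point): Middle of the rear upper edge of the grey steel catch housing, which stands on the board beside the mould: 48 mm wide (y), from x = -146 to -54 mm in the mould's frame, up to z = 96 mm, with a face sloping down and away from the mould. The steel guide sits in that face.
- release_hole (a point): Middle of the mouth of the round steel guide in the housing's sloping face, 66 mm above the table. z points out of the guide along its axis, which leans 40 degrees from vertical, away from the mould. The mouth is 30 mm wide and narrows within 8 mm to an 18 mm bore that ends 32 mm down. The spring catch's striker, a 16 mm steel disc, is hidden in it, square to the axis.
- lid (a joint): Angle of the mould's upper half in rad: 0 shut and held by the catch. When the catch lets go, a hinge spring swings it up and back by itself in about a second to 1.75, where it stays, even if the dowel is then drawn out. Its front edge rises first. Open, it stands up about 170 mm above the table, leaning back over the hinge, and its pouring cup faces away from the housing.
- guide_end (a point): Point on the guide's axis 44 mm below its mouth. The striker is set differently each time: the dowel's tip meets it 28 to 44 mm below the mouth, that is from 16 mm above this point down to it. It then resists with about 4 to 7 N; the catch lets go after about 5 to 8 mm of push; a hard stop follows at 11 mm of push. Over 30 N is rough.
- candle: Cream pillar candle, 48 mm thick, 128 mm long, lying in the lower half of the mould along the mould's y axis. Origin at its middle. Stays where it is.
- wax_jar: Bystander: swing-top glass jar, 93 x 74 x 88 mm. Origin under its middle.
- wick_tin: Bystander: round tin, 68 mm wide, 36 mm high.
- spatula: Bystander: small spatula with wooden handle, 251 mm long, lying along its y axis.
- jar_a: Bystander: amber jar with black lid, 68 mm wide, 78 mm high.
- jar_b: Bystander: amber jar with black lid, 68 mm wide, 78 mm high.
- label_roll: Bystander: roll of labels lying flat, 66 mm wide, 30 mm high.
- marker: Bystander: felt marker, 134 mm long, lying along its y axis.

How it is judged:
On the way, in this order (a step that is already met when the one before it is completed fails the run):
1. the dowel is lifted out of its block (height (world z) of dowel_tip above 0.06 m), for 0.1 s.
2. the dowel's tip is down in the release guide, at least 12 mm below its mouth (z of dowel_tip in the frame of release_hole below -0.012 m and x of dowel_tip in the frame of release_hole between -0.01 and 0.01 m and y of dowel_tip in the frame of release_hole between -0.01 and 0.01 m), for 0.05 s.
3. the catch has let go: the upper half is opening (value of joint lid above 0.3 rad), for 0.1 s.
At the end, for the whole second after the job is handed in: The mould's upper half stands open (beyond 1.5 rad), the dowel stands upright and at rest in its hole in the block (within 8 mm sideways, its shoulder within 6 mm of the block's top, leaning less than 7 degrees), and the candle lies in the lower half within 12 mm of where it was (value of joint lid above 1.5 rad and horizontal distance between dowel and tool_block_hole0 below 0.008 m and height (world z) of dowel between 0.095 and 0.106 m and angle between dowel's own z axis and vertical below 0.12 rad and linear speed of dowel below 0.03 m/s and distance of candle from where it was at the start of the episode below 0.012 m); the robot touches nothing.
It fails at once if the robot itself touches the hot mould (over 2 N) (contact force between any of the fingers, the arm and mould above 2 N).
It fails at once if the dowel is driven into the mould or catch with more than 30 N (contact force between dowel and mould above 30 N).
It fails at once if the candle is moved by more than 12 mm (distance of candle from where it was at the start of the episode above 0.012 m).
It fails at once if a bystander is moved by more than 25 mm (distance of any of wax_jar, wick_tin, spatula, jar_a, jar_b, label_roll, marker from where it was at the start of the episode above 0.025 m).
It also fails if it takes over 59 s, if anything falls off the work surface, if the arm or the gripper's body presses on something with over 40 N, if the wrist force passes 120 N, or if a joint passes its speed limit or range.

ROBOT

A 6-joint arm with a two-finger parallel gripper is mounted at the origin on a cart in front of the work surface, level with it; the furniture and walls round the work are solid. World frame = base frame: x ahead of the robot, y to its left, z up, the work surface at z = 0. Lengths are in m, angles in rad, forces in N, time in s.
With the tool pointing down it reaches from about 0.4 to 0.825 m from the base axis. Payload 7 kg.
Tool frame: the origin (TCP) lies on the front face of the gripper's body, between the roots of the fingers; the fingertips stand 66 mm ahead of it and the grasp point (between the pads) lies 47 mm ahead of it; z points along the fingers, y is the line along which they close (so a half turn about z gives the same grasp; the last joint's range is limited). The gripper opens to 88 mm and grips with 3 to 60 N. Pads are 19 mm wide; open, the fingers measure 130 mm over their backs; the gripper's body (78 mm by 193 mm) begins 47 mm behind the grasp point.
Start: joints at [-0.943, 0.359, 0.012, 0, -1.224, -0.288], TCP at [0.225, -0.636, 0.292] pointing down, gripper open.
Joint ranges: [-3.07, 3.07], [-1.43, 2.12], [-1.02, 1.25], [-3.03, 1.67], [-3.05, -0], [-3.03, 3.03]. Speed limits (rad/s): [2.39, 2.39, 3.01, 3.14, 3.14, 3.14].

INTERFACE

Orientations are given as [roll, pitch, yaw] about the fixed x, y, z axes, in that order (R = Rz(yaw) Ry(pitch) Rx(roll)).
In Python, from station import arm gives the robot as it stands. The module is installed in compiled form; this text tells all that it offers.
- The arm moves only by the tool move_arm, never from a script. Its argument "increments" is a list of rows, each an object of numbers: "jaw": the gripper command: -1 is shut, 1 is fully open, values between are in proportion; "dx", "dy", "dz": the shift along the tool's x, y, z in m; "twist": the turn about the tool's z in rad. A call has 1 to 12 rows; each row shifts and turns the commanded pose from where the row before left it, along the tool's axes as they then stand; what a row does not reach is not made up. A row lasts 1/12 s, in which the tool goes at most 41.7 mm and 7.16 degrees, less where a joint would pass 70% of its speed; a pose out of reach is approached as far as the arm can. A call is refused whole if a number of a shift passes 0.0417 or a number of a turn 0.125, either way. A call with a gripper value outside its range is refused whole. The fingers move at their own pace and stop on an object; "force" is the grip in N (left out, the last holds). Time passes only in rows, so rows that do not move let the fingers close. It gives the time, the measured TCP pose, the force, the opening and the grip force at its end, in the units of the state.
- arm.get_state(): the state, without advancing time (a new reading comes with each control period).
- arm.grab_frame(name): name is "scene" or "top" or "wrist"; returns the picture (400x640x3 uint8, blue, green, red); there is no depth.
- arm.camera_info(name): a dict with "K" (3x3 intrinsics, pixels), "extrinsics" (4x4, takes a point from camera to world coordinates). Camera axes: x right, y down, z forward; pixel columns grow to the right and rows downward; lengths in m; the calibration is good to about 2 mm. A picture is of the moment at which its call begins: read the wrist's pose just before it. camera_info takes no time and is no camera call; for the wrist camera it gives the pose at the moment of the call.
- arm.job_done(): hands the job in; it is judged then, once.
Trained networks look in the newest picture that a camera, given by its name, has taken for a name from the list of things; names that differ only in an ending like _2 or _b are one class to them, and where a whole thing is asked for, a point or a joint stands for the part that bears it (a point fixed in the world has none). Each returns a list of dicts, best first, with "score" (0 to 1); they miss things now and then, are a little off and sometimes report something else, mostly with a low value. They report only what shows in the picture. A call takes as long as a camera call.
- arm.find_in(camera, name): "position" ([x, y, z] in m, in world coordinates, good to about 4 mm: the middle of the surface that is visible of it).
- arm.silhouettes(camera, name): "pixels" (400x640 bool, what is visible of it).
- arm.pinpoint(camera, name): "position" ([x, y, z] in m, in world coordinates, good to about 4 mm: a listed point, or the origin of a listed thing).
The state is a dict: "t": time; "q": joint angles; "qd": joint speeds; "joint_efforts": joint torques, N m; "eef_pos": TCP position; "ee_rot": TCP orientation; "force": force on the tool from outside, world axes, zero at the start; "moment": the same for the moment, N m; "width": finger opening in m; "gripper_force": force on a finger pad.
Only numpy, scipy, OpenCV 4.12 (cv2) and the standard library are available. Lean on these libraries where they do the work, as an engineer would, in place of code of your own. Each camera call takes 0.05 s, during which the arm holds its last target. There are 200 camera calls.

## Working session

There is one attempt and no reset: what is moved stays moved. The work goes in short steps, Python scripts to look and compute and a tool call to move; the robot and the scene stay as the last step left them, time stands still between calls to the robot, and variables do not carry over. Pictures are saved under pics/ and viewed, at most 10 in all, crops included, and the job is handed in when it is done.

Besides the shell and the picture viewer there is one more tool, called after "Call:" as name(argument=value, ...) on one line, values as JSON. move_arm: Moves the arm, as the interface text tells. Its arguments: {"type":"object","properties":{"increments":{"type":"array"},"force":{"type":"number"}},"required":["increments"]}

```bash
mkdir -p pics; cat > h.py <<'E'
from station import arm
import numpy as np, cv2
from scipy.spatial.transform import Rotation as R
np.set_printoptions(precision=4,suppress=True)
E
python3 - <<'E'
from h import *
for c in ["scene","top"]:
    cv2.imwrite(f"pics/{c}0.png",arm.grab_frame(c))
    for n in ["dowel","dowel_grip","tool_block_hole0","mould","release_hole","guide_end","housing_top"]:
        print(c,n,[(np.array(d["position"]).round(4),round(d["score"],2)) for d in arm.pinpoint(c,n)][:2])
for n in ["wax_jar","wick_tin","spatula","jar_a","label_roll","marker"]:
        print(n,[(np.array(d["position"]).round(3),round(d["score"],2)) for d in arm.find_in("top",n)][:3])
s=arm.get_state();print(s)
E
```

```text
scene dowel [(array([ 0.573 , -0.012 , -0.0007]), 0.68), (array([ 0.4435, -0.2952,  0.1008]), 0.54)]
scene dowel_grip [(array([ 0.45  , -0.2973,  0.1337]), 0.52)]
scene tool_block_hole0 [(array([ 0.4475, -0.2962,  0.1023]), 0.86)]
scene mould [(array([ 0.573 , -0.0106, -0.0023]), 0.87)]
scene release_hole [(array([ 0.6056, -0.1217,  0.0675]), 0.79), (array([ 0.4476, -0.2967,  0.1355]), 0.18)]
scene guide_end [(array([ 0.442 , -0.2963,  0.1025]), 0.73), (array([0.7314, 0.2423, 0.0032]), 0.72)]
scene housing_top [(array([ 0.5839, -0.0688,  0.0953]), 0.78)]
top dowel [(array([ 0.4472, -0.3012,  0.1026]), 0.74)]
top dowel_grip [(array([ 0.4486, -0.2975,  0.1295]), 0.44)]
top tool_block_hole0 [(array([ 0.4474, -0.2977,  0.1001]), 0.68)]
top mould [(array([ 0.5735, -0.0076, -0.0019]), 0.78), (array([ 0.4484, -0.3012,  0.1006]), 0.53)]
top release_hole [(array([ 0.4459, -0.299 ,  0.1011]), 0.69), (array([ 0.6071, -0.1207,  0.0656]), 0.65)]
top guide_end [(array([ 0.599 , -0.0932,  0.0317]), 0.75), (array([ 0.6055, -0.1223,  0.0707]), 0.36)]
top housing_top [(array([ 0.5792, -0.0636,  0.097 
[... 223 characters left out ...]
236,  0.075]), 0.95), (array([ 0.681, -0.27 ,  0.078]), 0.88), (array([0.731, 0.237, 0.013]), 0.5)]
label_roll [(array([0.564, 0.   , 0.091]), 0.67), (array([0.644, 0.296, 0.034]), 0.55)]
marker [(array([0.73 , 0.236, 0.014]), 0.46)]
{'t': 1.1, 'q': array([-0.9428,  0.3586,  0.0119,  0.    , -1.2241, -0.2881]), 'qd': array([ 0.0004, -0.0016,  0.0013, -0.001 , -0.0015, -0.0008]), 'joint_efforts': array([  0.    , -58.2402,  29.3304,   7.0025,   0.0124,  -0.    ]), 'eef_pos': array([ 0.225 , -0.6364,  0.2922]), 'ee_rot': array([-3.1416, -0.    , -2.8017]), 'force': array([ 0.6325, -0.6486,  0.8248]), 'moment': array([0.0684, 0.059 , 0.0366]), 'gripper_force': 0.0, 'width': 0.08775845416095902}
```

View pics/scene0.png

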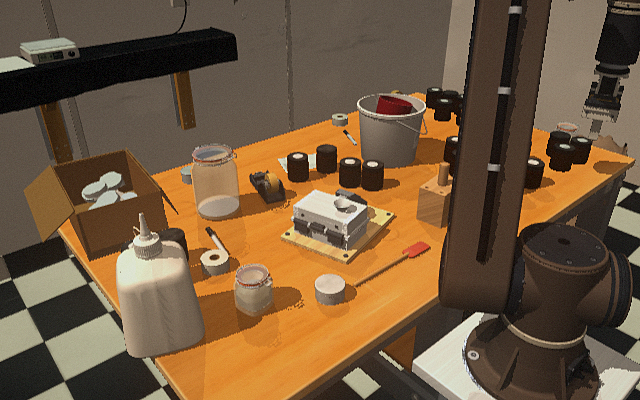

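View pics/top0.png

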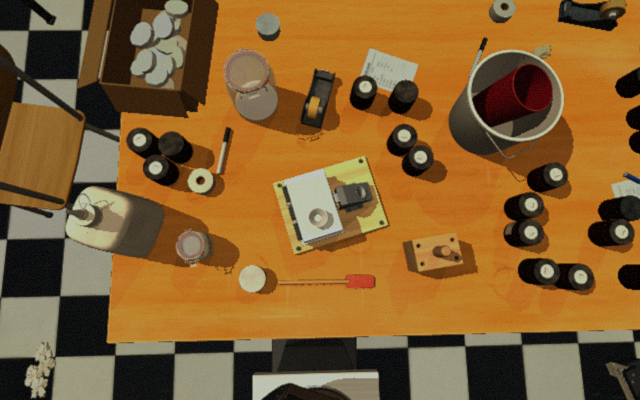

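The scene picture shows the mould at about (330,220) and the block with the dowel at (440,190). In the top picture the housing is at (353,195), the block at (436,252), and the board edge gives an "away" direction of about -73°. I'll move over the dowel now.

Call:
move_arm(increments=[{"dx":-0.0323,"dy":0.0246},{"dx":-0.0323,"dy":0.0246},{"dx":-0.0323,"dy":0.0246},{"dx":-0.0323,"dy":0.0246},{"dx":-0.0323,"dy":0.0246},{"dx":-0.0323,"dy":0.0246},{"dx":-0.0323,"dy":0.0246},{"dx":-0.0323,"dy":0.0246},{"dx":-0.0323,"dy":0.0246},{"dx":-0.0323,"dy":0.0246},{"twist":-0.12},{"twist":-0.12}])

```text
$.increments[0]: bad value
```

Call:
move_arm(increments=[{"twist":-0.12},{"twist":-0.12},{"twist":-0.12},{"twist":-0.12},{"twist":-0.12},{"twist":-0.12},{"twist":-0.12},{"twist":-0.12},{"twist":-0.12},{"twist":-0.12},{"twist":-0.088},{"jaw":1}])

```text
$.increments[0]: bad value
```

```bash
python3 - <<'E'
from h import *
s=arm.get_state();print(s['t'],s['eef_pos'],s['ee_rot'],s['q'])
print(arm.camera_info("wrist"))
cv2.imwrite("pics/w1.png",arm.grab_frame("wrist"))
for n in ["dowel_grip","tool_block_hole0","release_hole","guide_end","housing_top"]:
        print(n,[(np.array(d["position"]).round(4),round(d["score"],2)) for d in arm.pinpoint("wrist",n)][:2])
E
```

```text
1.1 [ 0.225  -0.6364  0.2922] [-3.1416 -0.     -2.8017] [-0.9428  0.3586  0.0119  0.     -1.2241 -0.2881]
{'K': array([[341.8888,   0.    , 317.4105],
       [  0.    , 341.8888, 200.0567],
       [  0.    ,   0.    ,   1.    ]]), 'extrinsics': array([[-0.3347,  0.9028,  0.2701,  0.152 ],
       [ 0.9423,  0.3208,  0.0954, -0.6616],
       [-0.0005,  0.2864, -0.9581,  0.3854],
       [ 0.    ,  0.    ,  0.    ,  1.    ]])}
dowel_grip []
tool_block_hole0 []
release_hole []
guide_end []
housing_top []
```

View pics/w1.png

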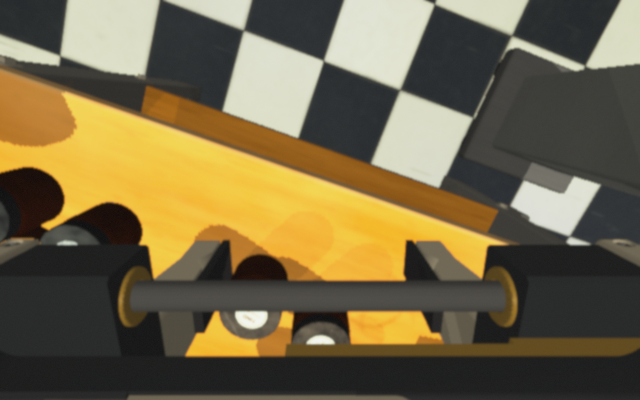

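The wrist picture shows only the fingers, some jars and the floor, because the arm has not moved. The rows seem to need every key.

Call:
move_arm(increments=[{"jaw":1,"dx":-0.0323,"dy":0.0246,"dz":0,"twist":0},{"jaw":1,"dx":-0.0323,"dy":0.0246,"dz":0,"twist":0},{"jaw":1,"dx":-0.0323,"dy":0.0246,"dz":0,"twist":0},{"jaw":1,"dx":-0.0323,"dy":0.0246,"dz":0,"twist":0},{"jaw":1,"dx":-0.0323,"dy":0.0246,"dz":0,"twist":0},{"jaw":1,"dx":-0.0323,"dy":0.0246,"dz":0,"twist":0},{"jaw":1,"dx":-0.0323,"dy":0.0246,"dz":0,"twist":0},{"jaw":1,"dx":-0.0323,"dy":0.0246,"dz":0,"twist":0},{"jaw":1,"dx":-0.0323,"dy":0.0246,"dz":0,"twist":0},{"jaw":1,"dx":-0.0323,"dy":0.0246,"dz":0,"twist":0},{"jaw":1,"dx":0,"dy":0,"dz":0,"twist":-0.12},{"jaw":1,"dx":0,"dy":0,"dz":0,"twist":-0.12}])

```text
t: 2.4
eef_pos: [0.4489, -0.2946, 0.2925]
ee_rot: [-3.141, 0.001, -2.553]
force: [-0.4, -0.2, 1.0]
width: 0.0874
gripper_force: 0.0
```

Call:
move_arm(increments=[{"jaw":1,"dx":0,"dy":0,"dz":0,"twist":-0.12},{"jaw":1,"dx":0,"dy":0,"dz":0,"twist":-0.12},{"jaw":1,"dx":0,"dy":0,"dz":0,"twist":-0.12},{"jaw":1,"dx":0,"dy":0,"dz":0,"twist":-0.12},{"jaw":1,"dx":0,"dy":0,"dz":0,"twist":-0.12},{"jaw":1,"dx":0,"dy":0,"dz":0,"twist":-0.12},{"jaw":1,"dx":0,"dy":0,"dz":0,"twist":-0.12},{"jaw":1,"dx":0,"dy":0,"dz":0,"twist":-0.12},{"jaw":1,"dx":0,"dy":0,"dz":0,"twist":-0.12},{"jaw":1,"dx":0,"dy":0,"dz":0,"twist":-0.12},{"jaw":1,"dx":0,"dy":0,"dz":0,"twist":-0.088},{"jaw":1,"dx":0,"dy":0,"dz":0,"twist":0}])

```text
t: 3.4
eef_pos: [0.4475, -0.2968, 0.2923]
ee_rot: [-3.141, -0.0, -1.27]
force: [0.3, 0.4, -0.6]
width: 0.0877
gripper_force: 0.0
```

```bash
python3 - <<'E'
from h import *
s=arm.get_state();print(s['t'],s['eef_pos'],s['ee_rot'],s['q'])
cv2.imwrite("pics/w2.png",arm.grab_frame("wrist"))
for n in ["dowel_grip","tool_block_hole0","release_hole","guide_end","housing_top"]:
        print(n,[(np.array(d["position"]).round(4),round(d["score"],2)) for d in arm.pinpoint("wrist",n)][:2])
E
```

```text
3.4 [ 0.4475 -0.2968  0.2923] [-3.1413 -0.0002 -1.2698] [-0.2204  0.1314 -0.292   0.     -1.1471  0.5213]
dowel_grip [(array([ 0.4511, -0.2977,  0.1312]), 0.97)]
tool_block_hole0 [(array([ 0.4454, -0.2954,  0.0987]), 0.97)]
release_hole []
guide_end [(array([ 0.4458, -0.2977,  0.099 ]), 0.68)]
housing_top []
```

View pics/w2.png

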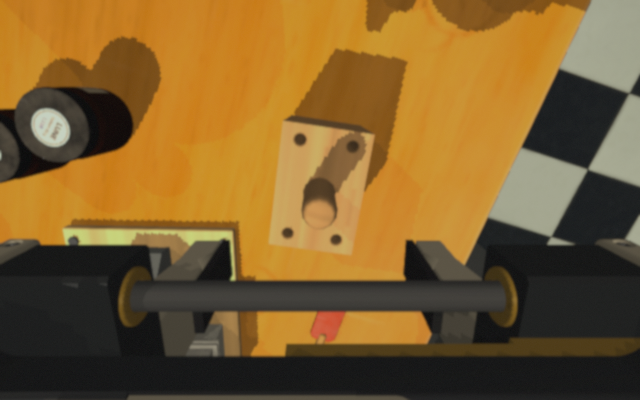

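The wrist picture shows the dowel in its block at about (320,210). The board's edge runs from (65,228) to (240,230), level in the picture, so the yaw matches the mould. The hand is centred, so I'll go down and grip.

Call:
move_arm(increments=[{"jaw":1,"dx":0,"dy":0,"dz":0.03,"twist":0},{"jaw":1,"dx":0,"dy":0,"dz":0.03,"twist":0},{"jaw":1,"dx":0,"dy":0,"dz":0.03,"twist":0},{"jaw":1,"dx":0,"dy":0,"dz":0.021,"twist":0},{"jaw":1,"dx":0,"dy":0,"dz":0,"twist":0},{"jaw":-1,"dx":0,"dy":0,"dz":0,"twist":0},{"jaw":-1,"dx":0,"dy":0,"dz":0,"twist":0},{"jaw":-1,"dx":0,"dy":0,"dz":0,"twist":0},{"jaw":-1,"dx":0,"dy":0,"dz":0,"twist":0},{"jaw":-1,"dx":0,"dy":0,"dz":0,"twist":0},{"jaw":-1,"dx":0,"dy":0,"dz":0,"twist":0},{"jaw":-1,"dx":0,"dy":0,"dz":0,"twist":0}], force=20)

```text
t: 4.7
eef_pos: [0.4476, -0.2968, 0.1817]
ee_rot: [-3.141, -0.0, -1.274]
force: [-0.6, 0.4, -0.1]
width: 0.0468
gripper_force: 0.0
```

Call:
move_arm(increments=[{"jaw":-1,"dx":0,"dy":0,"dz":0,"twist":0},{"jaw":-1,"dx":0,"dy":0,"dz":0,"twist":0},{"jaw":-1,"dx":0,"dy":0,"dz":0,"twist":0},{"jaw":-1,"dx":0,"dy":0,"dz":0,"twist":0},{"jaw":-1,"dx":0,"dy":0,"dz":0,"twist":0},{"jaw":-1,"dx":0,"dy":0,"dz":0,"twist":0}])

```text
t: 5.2
eef_pos: [0.4474, -0.2968, 0.1811]
ee_rot: [3.141, 0.0, -1.274]
force: [-0.8, 0.1, 1.0]
width: 0.0259
gripper_force: 20.0
```

Call:
move_arm(increments=[{"jaw":-1,"dx":0,"dy":0,"dz":-0.021,"twist":0},{"jaw":-1,"dx":0,"dy":0,"dz":-0.021,"twist":0},{"jaw":-1,"dx":0,"dy":0,"dz":-0.021,"twist":0},{"jaw":-1,"dx":0,"dy":0,"dz":-0.021,"twist":0},{"jaw":-1,"dx":0,"dy":0,"dz":0,"twist":0},{"jaw":-1,"dx":0,"dy":0,"dz":0,"twist":0},{"jaw":-1,"dx":0.004,"dy":0,"dz":0,"twist":0},{"jaw":-1,"dx":0.007,"dy":0,"dz":0.0002,"twist":0},{"jaw":-1,"dx":0.007,"dy":0,"dz":0.0003,"twist":0},{"jaw":-1,"dx":0.0066,"dy":0,"dz":0.0003,"twist":0},{"jaw":-1,"dx":0,"dy":0,"dz":0,"twist":0}])

```text
t: 6.12
eef_pos: [0.4546, -0.3212, 0.2631]
ee_rot: [3.14, 0.001, -1.275]
force: [-1.1, 2.0, -0.7]
width: 0.0255
gripper_force: 20.0
```

```bash
python3 - <<'E'
from h import *
s=arm.get_state();print(s['t'],s['eef_pos'],s['ee_rot'],s['force'],s['moment'])
a=arm.grab_frame("scene")
for n in ["dowel_tip","dowel","dowel_grip"]:
        print(n,[(np.array(d["position"]).round(4),round(d["score"],2)) for d in arm.pinpoint("scene",n)][:2])
w=arm.grab_frame("wrist")
b=cv2.resize(a[110:250,370:530],(640,560),interpolation=cv2.INTER_CUBIC)
cv2.imwrite("pics/s3.png",b)
E
```

```text
6.1167 [ 0.4546 -0.3212  0.2631] [ 3.1397  0.0014 -1.2747] [-1.1472  1.9946 -0.7251] [ 0.9281  0.5117 -0.0074]
dowel_tip []
dowel []
dowel_grip [(array([ 0.4454, -0.3031,  0.0869]), 0.68), (array([ 0.4492, -0.299 ,  0.0037]), 0.55)]
```

View pics/s3.png

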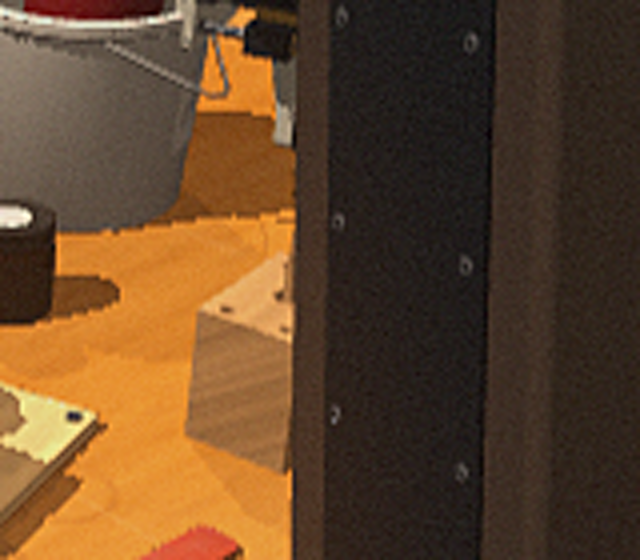

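The arm hides the dowel in this crop. The side force of about 2 N shows that the rod bears on the rim, so I'll continue the arc.

Call:
move_arm(increments=[{"jaw":-1,"dx":0.0067,"dy":0,"dz":0.001,"twist":0},{"jaw":-1,"dx":0.0067,"dy":0,"dz":0.0015,"twist":0},{"jaw":-1,"dx":0.0067,"dy":0,"dz":0.0018,"twist":0},{"jaw":-1,"dx":0.0064,"dy":0,"dz":0.0023,"twist":0},{"jaw":-1,"dx":0.0064,"dy":0,"dz":0.0026,"twist":0},{"jaw":-1,"dx":0.0063,"dy":0,"dz":0.0028,"twist":0},{"jaw":-1,"dx":0.006,"dy":0,"dz":0.0033,"twist":0},{"jaw":-1,"dx":0.0058,"dy":0,"dz":0.0037,"twist":0},{"jaw":-1,"dx":0.0057,"dy":0,"dz":0.004,"twist":0},{"jaw":-1,"dx":0.0032,"dy":0,"dz":0.0025,"twist":0},{"jaw":-1,"dx":0,"dy":0,"dz":0,"twist":0},{"jaw":-1,"dx":0,"dy":0,"dz":0,"twist":0}])

```text
t: 7.37
eef_pos: [0.4721, -0.3776, 0.2383]
ee_rot: [3.141, 0.001, -1.274]
force: [-0.8, 1.7, -0.6]
width: 0.0255
gripper_force: 20.0
```

```bash
python3 - <<'E'
from h import *
s=arm.get_state();print(s['t'],s['eef_pos'],s['ee_rot'],s['force'],s['moment'],s['width'])
a=arm.grab_frame("top"); w=arm.grab_frame("wrist")
for c in ["top","wrist"]:
  for n in ["dowel_tip","dowel","dowel_grip"]:
        print(c,n,[(np.array(d["position"]).round(4),round(d["score"],2)) for d in arm.pinpoint(c,n)][:2])
cv2.imwrite("pics/w4.png",w)
E
```

```text
7.3667 [ 0.4721 -0.3776  0.2383] [ 3.1411  0.0007 -1.2742] [-0.8495  1.7088 -0.5506] [0.4363 0.3023 0.0052] 0.02550523077171763
top dowel_tip []
top dowel []
top dowel_grip []
wrist dowel_tip [(array([ 0.4498, -0.2945,  0.0929]), 0.71), (array([ 0.4437, -0.3001,  0.0978]), 0.24)]
wrist dowel [(array([ 0.4647, -0.3543,  0.1673]), 0.84)]
wrist dowel_grip [(array([ 0.4649, -0.3514,  0.1654]), 0.74), (array([ 0.4762, -0.3757,  0.1939]), 0.6)]
```

View pics/w4.png

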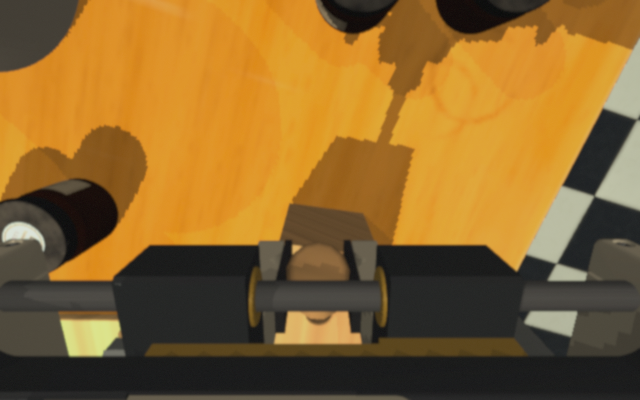

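The wrist picture shows the handle between the fingers at (318,262), tilted away towards the camera, with the rod running down to the block. The measured tip-to-grip vector gives a tilt of about 41°. Next I'll draw it out and carry it in front of the guide.

Call:
move_arm(increments=[{"jaw":-1,"dx":0.02,"dy":0,"dz":-0.025,"twist":0},{"jaw":-1,"dx":0.02,"dy":0,"dz":-0.025,"twist":0},{"jaw":-1,"dx":-0.0225,"dy":-0.0339,"dz":0,"twist":0},{"jaw":-1,"dx":-0.0225,"dy":-0.0339,"dz":0,"twist":0},{"jaw":-1,"dx":-0.0225,"dy":-0.0339,"dz":0,"twist":0},{"jaw":-1,"dx":-0.0225,"dy":-0.0339,"dz":0,"twist":0},{"jaw":-1,"dx":-0.0225,"dy":-0.0339,"dz":0,"twist":0},{"jaw":-1,"dx":-0.0225,"dy":-0.0339,"dz":0,"twist":0},{"jaw":-1,"dx":0,"dy":0,"dz":0.02,"twist":0},{"jaw":-1,"dx":0,"dy":0,"dz":0.02,"twist":0},{"jaw":-1,"dx":0,"dy":0,"dz":0,"twist":0},{"jaw":-1,"dx":0,"dy":0,"dz":0,"twist":0}])

```text
t: 8.77
eef_pos: [0.6386, -0.2271, 0.2481]
ee_rot: [3.139, 0.001, -1.273]
force: [-0.2, -0.8, -0.1]
width: 0.0253
gripper_force: 20.0
```

```bash
python3 - <<'E'
from h import *
s=arm.get_state();print(s['t'],s['eef_pos'],s['ee_rot'],s['force'],s['moment'],s['width'])
a=arm.grab_frame("scene"); w=arm.grab_frame("wrist");arm.grab_frame("top")
p=s['eef_pos']; y=s['ee_rot'][2]; ax=np.array([np.cos(y),np.sin(y),0])
print("model tip",p-.0855*ax-[0,0,.1452])
for c in ["scene","wrist","top"]:
  for n in ["dowel_tip","dowel","release_hole","housing_top"]:
        print(c,n,[(np.array(d["position"]).round(4),round(d["score"],2)) for d in arm.pinpoint(c,n)][:2])
b=np.vstack([cv2.resize(a[150:270,260:420],(400,300),interpolation=2),cv2.resize(w[200:400,180:460],(400,286))])
cv2.imwrite("pics/s5.png",b)
E
```

```text
8.7667 [ 0.6386 -0.2271  0.2481] [ 3.1394  0.0006 -1.2734] [-0.2205 -0.7523 -0.0527] [-0.045   0.0824 -0.0015] 0.025319629478232186
model tip [ 0.6135 -0.1454  0.1029]
scene dowel_tip [(array([ 0.6087, -0.1462,  0.1005]), 0.85)]
scene dowel [(array([ 0.63  , -0.203 ,  0.1765]), 0.56), (array([ 0.6857, -0.2764, -0.0022]), 0.33)]
scene release_hole [(array([ 0.6024, -0.1206,  0.0652]), 0.84)]
scene housing_top [(array([ 0.5859, -0.0692,  0.098 ]), 0.92), (array([ 0.4493, -0.2975,  0.001 ]), 0.42)]
wrist dowel_tip []
wrist dowel []
wrist release_hole [(array([ 0.6006, -0.1189,  0.0687]), 0.68), (array([ 0.6405, -0.2246,  0.2033]), 0.61)]
wrist housing_top [(array([ 0.4469, -0.2971,  0.0959]), 0.39)]
top dowel_tip []
top dowel [(array([ 0.6347, -0.2085,  0.1778]), 0.53)]
top release_hole []
top housing_top []
```

View pics/s5.png

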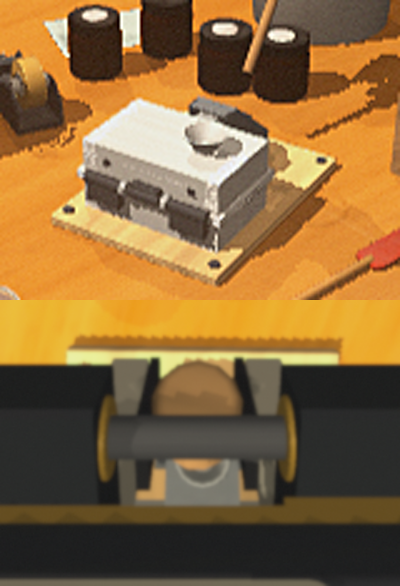

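The upper crop (scene) shows the tilted rod's tip at about pixel (359,178), in front of the closed mould. The lower crop (wrist) shows the guide's mouth between the fingers, centred at about (203,475) against a finger centre of 198, so the mouth lies 2–3 mm towards +y of the tool. I'll check the modelled tip against its scene pixel.

```bash
cat >> h.py <<'E'
def proj(c,p):
    i=arm.camera_info(c); T=np.linalg.inv(i["extrinsics"]); q=T[:3,:3]@np.array(p)+T[:3,3]; q=i["K"]@q; return q[:2]/q[2]
E
python3 - <<'E'
from h import *
for p in [(.6135,-.1454,.1029),(.6115,-.146,.1029),(.6095,-.1466,.1029),(.6135,-.1454,.0989)]: print(proj("scene",p))
for p in [(.6063,-.1212,.066),(.6045,-.1215,.066),(.6025,-.1220,.066)]: print(proj("wrist",p))
w=arm.grab_frame("wrist"); sil=arm.silhouettes("scene","dowel")
for d in sil[:1]:
    r,c=np.nonzero(d["pixels"]); m=r>=r.max()-3; print(d["score"],r.min(),r.max(),[(k,c[r==k].min(),c[r==k].max()) for k in range(r.max()-16,r.max()+1,2)])
g=cv2.resize(w[255:350,250:390],(700,475),interpolation=2); cv2.imwrite("pics/w6.png",g)
E
```

```text
[358.2901 178.2086]
[358.9569 178.398 ]
[359.6246 178.5877]
[358.2395 179.502 ]
[317.5668 308.7029]
[319.5092 308.9292]
[321.7198 309.0323]
0.76 125 178 [(162, np.int64(363), np.int64(365)), (164, np.int64(362), np.int64(365)), (166, np.int64(361), np.int64(364)), (168, np.int64(361), np.int64(364)), (170, np.int64(360), np.int64(363)), (172, np.int64(359), np.int64(362)), (174, np.int64(359), np.int64(362)), (176, np.int64(358), np.int64(361)), (178, np.int64(358), np.int64(360))]
```

View pics/w6.png

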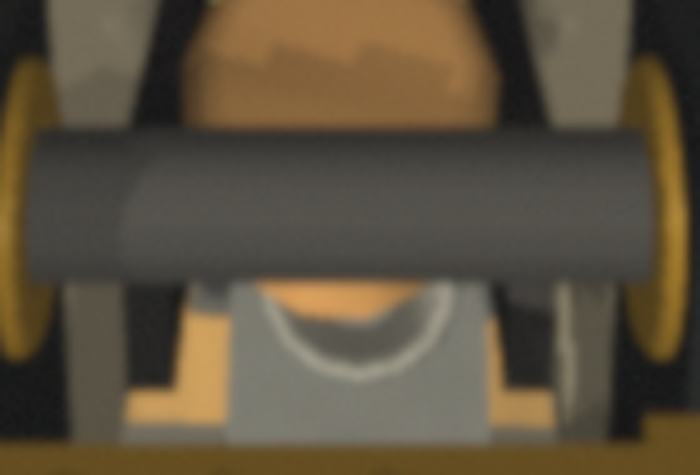

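The wrist crop shows the mouth's lower arc centred at (358,380), which is pixel (321.6,331), so the mouth is 2–4 mm along +y. The tip fits the model. I'll move to 15 mm in front of the mouth and check along the slope.

Call:
move_arm(increments=[{"jaw":-1,"dx":0.004,"dy":0.0025,"dz":0,"twist":0},{"jaw":-1,"dx":-0.01,"dy":0,"dz":0.012,"twist":0},{"jaw":-1,"dx":-0.01,"dy":0,"dz":0.0134,"twist":0},{"jaw":-1,"dx":0,"dy":0,"dz":0,"twist":0},{"jaw":-1,"dx":0,"dy":0,"dz":0,"twist":0}])

```text
t: 10.03
eef_pos: [0.6315, -0.2127, 0.223]
ee_rot: [3.14, 0.0, -1.273]
force: [-0.2, -0.1, -0.7]
width: 0.0251
gripper_force: 20.0
```

```bash
python3 - <<'E'
from h import *
s=arm.get_state();print(s['t'],s['eef_pos'],s['ee_rot'],s['force'],s['moment'])
a=arm.grab_frame("scene"); w=arm.grab_frame("wrist")
p=s['eef_pos']; y=s['ee_rot'][2]; ax=np.array([np.cos(y),np.sin(y),0])
t=p-.0855*ax-[0,0,.1452]; print("model tip",t,proj("scene",t))
h=np.array([.604,-.1215,.066]); print("mouth",proj("scene",h),proj("wrist",h), "upper edge",proj("wrist",h+.015*(-.766*ax+[0,0,.643])))
d=arm.silhouettes("scene","dowel")[0]
r,c=np.nonzero(d["pixels"]); print(d["score"],r.max(),[(k,c[r==k].min(),c[r==k].max()) for k in range(r.max()-8,r.max()+1,2)])
cv2.imwrite("pics/s7.png",np.vstack([cv2.resize(a[160:220,315:395],(640,480),interpolation=2)]))
cv2.imwrite("pics/w7.png",w)
g=cv2.cvtColor(w,cv2.COLOR_BGR2GRAY); print(g[310:350,321])
E
```

```text
10.0333 [ 0.6315 -0.2127  0.223 ] [ 3.1401  0.0003 -1.2731] [-0.1729 -0.0653 -0.7021] [0.0227 0.1424 0.0023]
model tip [ 0.6064 -0.1309  0.0778] [355.994  188.8245]
mouth [353.9781 194.0123] [317.8645 310.6692] upper edge [317.8477 329.5366]
0.76 188 [(180, np.int64(358), np.int64(361)), (182, np.int64(357), np.int64(360)), (184, np.int64(356), np.int64(360)), (186, np.int64(356), np.int64(359)), (188, np.int64(356), np.int64(358))]
[ 81 111 139 153 157 158 158 155 142 128 120 116 107  95  89  85  85  84
  85  91 105 127 148 153 139 126 120 119 119 119 119 118 116 105  90  81
  79  78  77  78]
```

View pics/s7.png

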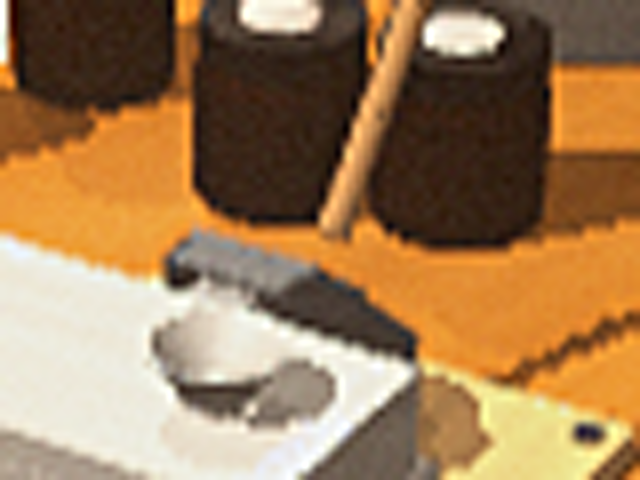

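The scene crop shows the tip at (335,230), just in front of the sloping face and on the model line. The wrist picture puts the mouth 1–2 mm further towards the mould. Now I'll ease in.

Call:
move_arm(increments=[{"jaw":-1,"dx":-0.0042,"dy":0.0005,"dz":0.0038,"twist":0},{"jaw":-1,"dx":-0.0032,"dy":0,"dz":0.0038,"twist":0},{"jaw":-1,"dx":-0.0032,"dy":0,"dz":0.0038,"twist":0},{"jaw":-1,"dx":-0.0032,"dy":0,"dz":0.0038,"twist":0},{"jaw":-1,"dx":0,"dy":0,"dz":0,"twist":0}])

```text
t: 10.6
eef_pos: [0.6267, -0.1989, 0.2072]
ee_rot: [3.14, 0.001, -1.274]
force: [-0.6, -0.1, -1.0]
width: 0.0255
gripper_force: 20.0
```

Call:
move_arm(increments=[{"jaw":-1,"dx":-0.0016,"dy":0,"dz":0.0019,"twist":0},{"jaw":-1,"dx":-0.0016,"dy":0,"dz":0.0019,"twist":0},{"jaw":-1,"dx":0,"dy":0,"dz":0,"twist":0}])

```text
t: 10.85
eef_pos: [0.6262, -0.1963, 0.2041]
ee_rot: [3.141, 0.0, -1.274]
force: [0.7, -0.3, -1.6]
width: 0.0252
gripper_force: 20.0
```

Call:
move_arm(increments=[{"jaw":-1,"dx":-0.0013,"dy":0,"dz":0.0015,"twist":0},{"jaw":-1,"dx":-0.0013,"dy":0,"dz":0.0015,"twist":0},{"jaw":-1,"dx":-0.0013,"dy":0,"dz":0.0015,"twist":0},{"jaw":-1,"dx":0,"dy":0,"dz":0,"twist":0}])

```text
t: 11.18
eef_pos: [0.625, -0.1926, 0.1996]
ee_rot: [3.141, 0.0, -1.274]
force: [0.5, 0.4, -1.4]
width: 0.0252
gripper_force: 20.0
```

Call:
move_arm(increments=[{"jaw":-1,"dx":-0.0013,"dy":0,"dz":0.0015,"twist":0},{"jaw":-1,"dx":-0.0013,"dy":0,"dz":0.0015,"twist":0},{"jaw":-1,"dx":-0.0013,"dy":0,"dz":0.0015,"twist":0},{"jaw":-1,"dx":0,"dy":0,"dz":0,"twist":0}])

```text
t: 11.52
eef_pos: [0.6239, -0.1888, 0.195]
ee_rot: [3.141, 0.0, -1.274]
force: [-0.5, -0.1, -1.2]
width: 0.0257
gripper_force: 20.0
```

Call:
move_arm(increments=[{"jaw":-1,"dx":-0.0013,"dy":0,"dz":0.0015,"twist":0},{"jaw":-1,"dx":-0.0013,"dy":0,"dz":0.0015,"twist":0},{"jaw":-1,"dx":-0.0013,"dy":0,"dz":0.0015,"twist":0},{"jaw":-1,"dx":0,"dy":0,"dz":0,"twist":0}])

```text
t: 11.85
eef_pos: [0.6227, -0.1851, 0.1905]
ee_rot: [3.141, 0.0, -1.274]
force: [-0.6, -0.1, -0.7]
width: 0.0255
gripper_force: 20.0
```

Call:
move_arm(increments=[{"jaw":-1,"dx":-0.0013,"dy":0,"dz":0.0015,"twist":0},{"jaw":-1,"dx":-0.0013,"dy":0,"dz":0.0015,"twist":0},{"jaw":-1,"dx":0,"dy":0,"dz":0,"twist":0}])

```text
t: 12.1
eef_pos: [0.622, -0.1826, 0.1876]
ee_rot: [3.141, 0.0, -1.274]
force: [0.2, -0.5, -0.8]
width: 0.0256
gripper_force: 20.0
```

Call:
move_arm(increments=[{"jaw":-1,"dx":-0.0013,"dy":0,"dz":0.0015,"twist":0},{"jaw":-1,"dx":-0.0013,"dy":0,"dz":0.0015,"twist":0},{"jaw":-1,"dx":0,"dy":0,"dz":0,"twist":0}])

```text
t: 12.35
eef_pos: [0.6217, -0.1807, 0.1853]
ee_rot: [-3.141, -0.001, -1.274]
force: [-0.3, -2.3, 1.5]
width: 0.0258
gripper_force: 20.0
```

Call:
move_arm(increments=[{"jaw":-1,"dx":-0.0013,"dy":0,"dz":0.0015,"twist":0},{"jaw":-1,"dx":-0.0013,"dy":0,"dz":0.0015,"twist":0},{"jaw":-1,"dx":0,"dy":0,"dz":0,"twist":0}])

```text
t: 12.6
eef_pos: [0.6209, -0.1781, 0.1822]
ee_rot: [-3.141, -0.001, -1.274]
force: [0.8, -4.3, 3.3]
width: 0.0255
gripper_force: 20.0
```

Call:
move_arm(increments=[{"jaw":-1,"dx":-0.0013,"dy":0,"dz":0.0015,"twist":0},{"jaw":-1,"dx":0,"dy":0,"dz":0,"twist":0}])

```text
t: 12.77
eef_pos: [0.6206, -0.1769, 0.1807]
ee_rot: [-3.141, -0.001, -1.274]
force: [1.8, -5.1, 3.8]
width: 0.0253
gripper_force: 20.0
```

Call:
move_arm(increments=[{"jaw":-1,"dx":-0.0013,"dy":0,"dz":0.0015,"twist":0},{"jaw":-1,"dx":0,"dy":0,"dz":0,"twist":0},{"jaw":-1,"dx":0,"dy":0,"dz":0,"twist":0},{"jaw":-1,"dx":0,"dy":0,"dz":0,"twist":0}])

```text
t: 13.1
eef_pos: [0.6203, -0.1758, 0.1795]
ee_rot: [-3.141, -0.001, -1.274]
force: [1.4, -5.8, 4.3]
width: 0.0253
gripper_force: 20.0
```

```bash
python3 - <<'E'
from h import *
a=arm.grab_frame("scene"); s=arm.get_state(); print(s['force'],s['eef_pos'])
cv2.imwrite("pics/s8.png",cv2.resize(a[140:260,270:430],(480,360)))
E
```

```text
[ 0.5496 -5.7202  4.1543] [ 0.6203 -0.1758  0.1795]
```

View pics/s8.png

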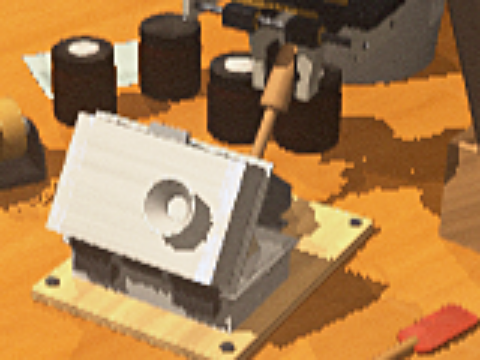

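The scene crop shows the upper half swinging open, so the catch has let go. Next I'll draw the dowel out along its axis.

Call:
move_arm(increments=[{"jaw":-1,"dx":0.0032,"dy":0,"dz":-0.0038,"twist":0},{"jaw":-1,"dx":0.0064,"dy":0,"dz":-0.0077,"twist":0},{"jaw":-1,"dx":0.0096,"dy":0,"dz":-0.0115,"twist":0},{"jaw":-1,"dx":0.0129,"dy":0,"dz":-0.0153,"twist":0},{"jaw":-1,"dx":0.0129,"dy":0,"dz":-0.0153,"twist":0},{"jaw":-1,"dx":0.0129,"dy":0,"dz":-0.0153,"twist":0},{"jaw":-1,"dx":0.0129,"dy":0,"dz":-0.0153,"twist":0},{"jaw":-1,"dx":0,"dy":0,"dz":0,"twist":0},{"jaw":-1,"dx":0,"dy":0,"dz":0,"twist":0}])

```text
t: 13.9
eef_pos: [0.6405, -0.2433, 0.2633]
ee_rot: [-3.141, 0.001, -1.275]
force: [-0.4, -0.5, -2.5]
width: 0.0257
gripper_force: 20.0
```

```bash
python3 - <<'E'
from h import *
s=arm.get_state();print(s['t'],s['eef_pos'],s['ee_rot'],s['force'])
p=s['eef_pos']; y=s['ee_rot'][2]; ax=np.array([np.cos(y),np.sin(y),0]);ay=np.array([np.sin(y),-np.cos(y),0])
arm.grab_frame("scene")
d=arm.pinpoint("scene","dowel_tip"); print([(np.array(e["position"]),e["score"]) for e in d][:2])
for e in arm.silhouettes("scene","dowel")[:1]:
    r,c=np.nonzero(e["pixels"]); print(e["score"],r.min(),r.max(),[(k,c[r==k].min(),c[r==k].max()) for k in range(r.min(),r.max()+1,5)], [(c[r==k].min(),c[r==k].max()) for k in (r.max(),)])
g=p-[0,0,.047]
for th in (36,38,40,42,44):
    a=np.radians(th); f=lambda l:proj("scene",g+l*(np.sin(a)*ax+[0,0,np.cos(a)])); print(th,f(-.13),f(-.09),f(-.05))
E
```

```text
13.9 [ 0.6405 -0.2433  0.2633] [-3.1409  0.0012 -1.2751] [-0.4089 -0.5039 -2.4821]
[(array([ 0.6088, -0.16  ,  0.1124]), 0.81)]
0.54 119 172 [(119, np.int64(378), np.int64(380)), (124, np.int64(375), np.int64(380)), (129, np.int64(373), np.int64(380)), (134, np.int64(371), np.int64(380)), (139, np.int64(371), np.int64(378)), (144, np.int64(371), np.int64(373)), (149, np.int64(369), np.int64(371)), (154, np.int64(367), np.int64(370)), (159, np.int64(365), np.int64(368)), (164, np.int64(363), np.int64(367)), (169, np.int64(361), np.int64(366))] [(np.int64(362), np.int64(364))]
36 [363.6208 172.2626] [368.1269 158.579 ] [372.6264 144.9151]
38 [363.0357 171.8794] [367.7314 158.2868] [372.4121 144.7379]
40 [362.4658 171.4399] [367.3473 157.9562] [372.2044 144.5397]
42 [361.9121 170.9441] [366.975  157.5873] [372.0036 144.3206]
44 [361.3754 170.3923] [366.615  157.1803] [371.81   144.0809]
```

The silhouette fits a tilt of about 39.5° with no slip. I have no pictures left to view, so from here I go by numbers. To straighten the dowel, I'll lower the tip beside the block's far side face and push the grip towards the block until the rod lies flush with the face.

Call:
move_arm(increments=[{"jaw":-1,"dx":0.0247,"dy":0.0334,"dz":0,"twist":0},{"jaw":-1,"dx":0.0247,"dy":0.0334,"dz":0,"twist":0},{"jaw":-1,"dx":0.0247,"dy":0.0334,"dz":0,"twist":0},{"jaw":-1,"dx":0.0247,"dy":0.0334,"dz":0,"twist":0},{"jaw":-1,"dx":0.0247,"dy":0.0334,"dz":0,"twist":0},{"jaw":-1,"dx":0.0247,"dy":0.0334,"dz":0,"twist":0},{"jaw":-1,"dx":0,"dy":0,"dz":0,"twist":0},{"jaw":-1,"dx":0,"dy":0,"dz":0,"twist":0}])

```text
t: 14.72
eef_pos: [0.4904, -0.4445, 0.2622]
ee_rot: [3.14, 0.002, -1.277]
force: [0.3, 0.3, -0.8]
width: 0.0254
gripper_force: 20.0
```

```bash
python3 - <<'E'
from h import *
s=arm.get_state();print(s['t'],s['eef_pos'],s['ee_rot'])
p=s['eef_pos']; y=s['ee_rot'][2]; ax=np.array([np.cos(y),np.sin(y),0]);ay=np.array([np.sin(y),-np.cos(y),0])
arm.grab_frame("wrist");arm.grab_frame("top")
H=np.array([.4472,-.2967,.1])
for c in ("wrist","top"):
  i=arm.camera_info(c)
  for n in ("tool_block_hole0","dowel_tip"):
    print(c,n,[(np.array(e["position"]),e["score"], (e["position"]-H)@ax,(e["position"]-H)@ay) for e in arm.pinpoint(c,n)][:1])
  for e in arm.silhouettes(c,"tool_block")[:1]:
    m=e["pixels"].astype(np.uint8); k=cv2.findContours(m,0,2)[0]; k=max(k,key=cv2.contourArea); q=cv2.approxPolyDP(k,4,True)[:,0]
    T=i["extrinsics"]
    for u in q:
        r=T[:3,:3]@np.linalg.solve(i["K"],[u[0],u[1],1]); w=T[:3,3]+r*(.1-T[2,3])/r[2]; print(c,u,w,"rel",(w-H)@ax,(w-H)@ay)
E
```

```text
14.7167 [ 0.4904 -0.4445  0.2622] [ 3.1405  0.0016 -1.2771]
wrist tool_block_hole0 []
wrist dowel_tip []
wrist [278 335] [ 0.4892 -0.314   0.1   ] rel 0.028674243017155314 -0.035179502097578016
wrist [278 343] [ 0.487  -0.3058  0.1   ] rel 0.020226139180307013 -0.03542038581871068
wrist [360 343] [ 0.417  -0.3273  0.1   ] rel 0.020545746921497722 0.03772628034090919
wrist [359 335] [ 0.4207 -0.335   0.1   ] rel 0.028987932621493864 0.03650117119132973
wrist [349 330] [ 0.4308 -0.3374  0.1   ] rel 0.03416036077161819 0.027489509340287356
wrist [346 312] [ 0.4391 -0.354   0.1   ] rel 0.052490273536651706 0.02432454252209697
wrist [324 319] [ 0.4552 -0.3417  0.1   ] rel 0.04535003341731217 0.005360967895156769
wrist [288 312] [ 0.4871 -0.3392  0.1   ] rel 0.05226972009953911 -0.02585633460672503
wrist [286 329] [ 0.4841 -0.3221  0.1   ] rel 0.03495360579324852 -0.027964050996077638
top tool_block_hole0 [(array([ 0.4458, -0.2973,  0.0991]), 0.97, np.float64(0.0001690078313037255), np.float64(0.001513749105023033))]
top dowel_tip [(array([0.4671, 0.2982, 0.001 ]), 0.17, np.float64(-0.5636642796470602), np.float64(-0.19127101152542855))]
top [456 235] [ 0.4854 -0.346   0.1   ] rel 0.058216373135274294 -0.02228227662572858
top [404 241] [ 0.4731 -0.2185  0.1   ] rel -0.06735060317468657 -0.04746521139762716
top [409 269] [ 0.4064 -0.227   0.1   ] rel -0.07853221329303679 0.01884272862016953
top [457 263] [ 0.4184 -0.3435  0.1   ] rel 0.036409962281127105 0.0411492186718448
```

Call:
move_arm(increments=[{"jaw":-1,"dx":0,"dy":0,"dz":0.0278,"twist":0},{"jaw":-1,"dx":0,"dy":0,"dz":0.0278,"twist":0},{"jaw":-1,"dx":-0.005,"dy":0,"dz":0,"twist":0},{"jaw":-1,"dx":-0.005,"dy":0,"dz":0,"twist":0},{"jaw":-1,"dx":-0.0058,"dy":0,"dz":-0.0037,"twist":0},{"jaw":-1,"dx":-0.006,"dy":0,"dz":-0.0043,"twist":0},{"jaw":-1,"dx":-0.0062,"dy":0,"dz":-0.005,"twist":0},{"jaw":-1,"dx":0,"dy":0,"dz":0,"twist":0}])

```text
t: 15.78
eef_pos: [0.485, -0.4163, 0.224]
ee_rot: [-3.138, -0.004, -1.273]
force: [0.8, -1.2, 0.7]
width: 0.0259
gripper_force: 20.0
```

Call:
move_arm(increments=[{"jaw":-1,"dx":-0.0067,"dy":0,"dz":-0.0036,"twist":0},{"jaw":-1,"dx":-0.0067,"dy":0,"dz":-0.0032,"twist":0},{"jaw":-1,"dx":-0.0067,"dy":0,"dz":-0.0028,"twist":0},{"jaw":-1,"dx":-0.0072,"dy":0,"dz":-0.0024,"twist":0},{"jaw":-1,"dx":-0.0072,"dy":0,"dz":-0.002,"twist":0},{"jaw":-1,"dx":-0.0072,"dy":0,"dz":-0.0014,"twist":0},{"jaw":-1,"dx":-0.0075,"dy":0,"dz":-0.001,"twist":0},{"jaw":-1,"dx":-0.0075,"dy":0,"dz":-0.001,"twist":0},{"jaw":-1,"dx":0,"dy":0,"dz":0,"twist":0}])

```text
t: 16.53
eef_pos: [0.467, -0.361, 0.2379]
ee_rot: [3.141, 0.001, -1.273]
force: [1.1, -0.9, 0.2]
width: 0.0255
gripper_force: 20.0
```

```bash
cat > tilt.py <<'E'
from h import *
s=arm.get_state();print(s['t'],s['eef_pos'],s['ee_rot'],s['force'],s['moment'])
p=s['eef_pos']; y=s['ee_rot'][2]; ax=np.array([np.cos(y),np.sin(y),0]);ay=np.array([np.sin(y),-np.cos(y),0])
H=np.array([.4472,-.2967,.1]); print("rel",(p-H)@ax,(p-H)@ay)
g=p-[0,0,.047]
for c in ("scene","wrist","top"):
  arm.grab_frame(c)
  for n in ("dowel_tip","dowel"):
    for e in arm.pinpoint(c,n)[:1]:
      v=g-e["position"]; print(c,n,e["score"],np.array(e["position"]),"v",v@ax,v@ay,v[2],np.degrees(np.arctan2(v@ax,v[2])))
E
python3 tilt.py
```

```text
16.5333 [ 0.467  -0.361   0.2379] [ 3.1414  0.0009 -1.2733] [ 1.1311 -0.9087  0.1611] [-0.6486  0.0758 -0.0373]
rel 0.06725574172349068 -4.6148338176850434e-05
scene dowel 0.37 [ 0.4679  0.2969 -0.0006] v 0.6287186517223965 0.19372910987494102 0.19152068480821688 73.05818150192239
wrist dowel_tip 0.93 [ 0.4659 -0.3551  0.0618] v 0.005939594883822125 0.0007155187388355995 0.1291206848082169 2.6337684434251436
wrist dowel 0.72 [ 0.4671 -0.3586  0.1574] v 0.0022415885729269204 0.0008369655361542226 0.03352068480821688 3.825776015853288
top dowel 0.62 [ 0.3722 -0.0242  0.0018] v 0.3497705266339334 0.008117570606416324 0.1891206848082169 61.599940862800125
```

Call:
move_arm(increments=[{"jaw":-1,"dx":-0.003,"dy":0,"dz":0,"twist":0},{"jaw":-1,"dx":-0.003,"dy":0,"dz":0,"twist":0},{"jaw":-1,"dx":0,"dy":0,"dz":0,"twist":0}])

```text
t: 17.23
eef_pos: [0.4658, -0.3567, 0.238]
ee_rot: [-3.141, -0.001, -1.274]
force: [0.5, -1.8, -2.9]
width: 0.0256
gripper_force: 20.0
```

```bash
python3 tilt.py
```

```text
17.2333 [ 0.4658 -0.3567  0.238 ] [-3.1415 -0.0005 -1.2737] [ 0.5135 -1.7828 -2.8979] [-1.2392 -0.0968 -0.0013]
rel 0.06275567297063128 -0.00019128981607033704
wrist dowel_tip 0.65 [ 0.4673 -0.3544  0.0604] v 0.0016992585439012053 0.0021355658630347494 0.13064796897263536 0.7451692832528157
wrist dowel 0.58 [ 0.4645 -0.3589  0.1571] v -0.0017838352073792755 -0.0018591879366118232 0.033947968972635384 -3.0079065170044195
top dowel 0.33 [ 0.5809 -0.0608  0.0943] v 0.24917718612785208 0.19671355886006597 0.09674796897263538 68.78031381098785
```

Call:
move_arm(increments=[{"jaw":-1,"dx":0.005,"dy":0,"dz":0,"twist":0},{"jaw":-1,"dx":0,"dy":0,"dz":-0.03,"twist":0},{"jaw":-1,"dx":0,"dy":0,"dz":-0.025,"twist":0},{"jaw":-1,"dx":-0.02,"dy":0,"dz":0,"twist":0},{"jaw":-1,"dx":-0.02,"dy":0,"dz":0,"twist":0},{"jaw":-1,"dx":-0.018,"dy":0,"dz":0,"twist":0},{"jaw":-1,"dx":-0.008,"dy":0,"dz":0,"twist":0},{"jaw":-1,"dx":0,"dy":0.0005,"dz":0,"twist":0},{"jaw":-1,"dx":0,"dy":0,"dz":0,"twist":0},{"jaw":-1,"dx":0,"dy":0,"dz":0,"twist":0}])

```text
t: 18.52
eef_pos: [0.4478, -0.299, 0.293]
ee_rot: [-3.142, -0.0, -1.274]
force: [-0.4, -0.2, -0.8]
width: 0.0252
gripper_force: 20.0
```

```bash
python3 tilt.py; python3 - <<'E'
from h import *
for c in ("wrist","top"): print([(np.array(e["position"]),e["score"]) for e in arm.pinpoint(c,"tool_block_hole0")][:1])
E
```

```text
18.5167 [ 0.4478 -0.299   0.293 ] [-3.1415 -0.0001 -1.2736] [-0.4081 -0.2248 -0.8316] [-0.001   0.1434  0.0365]
rel 0.0023542453710228566 4.596994154468345e-05
scene dowel_tip 0.92 [ 0.447  -0.2973  0.1141] v 0.001839109935492132 -0.0003209571398496302 0.13191512735651895 0.798743958996959
scene dowel 0.33 [ 0.5839 -0.0657  0.0946] v 0.18319986066208252 0.19839604790976245 0.1514151273565189 50.42618621994635
wrist dowel_tip 0.56 [ 0.4493 -0.2951  0.1131] v 0.003269183982327221 0.002522436645852365 0.13291512735651892 1.4089644272310489
wrist dowel 0.94 [ 0.4466 -0.2999  0.2153] v -0.0005297943071598781 -0.0014647633686949142 0.030715127356518934 -0.9881765305460295
top dowel_tip 0.72 [ 0.6891 -0.275  -0.001 ] v -0.04773079792581733 0.2376969502423919 0.24701512735651893 -10.936492563612623
[(array([ 0.447 , -0.3006,  0.1   ]), 0.75)]
[(array([0.7314, 0.2375, 0.0008]), 0.55)]
```

Call:
move_arm(increments=[{"jaw":-1,"dx":0,"dy":0.0005,"dz":0.008,"twist":0},{"jaw":-1,"dx":0,"dy":0,"dz":0.006,"twist":0},{"jaw":-1,"dx":0,"dy":0,"dz":0.005,"twist":0},{"jaw":-1,"dx":0,"dy":0,"dz":0.004,"twist":0},{"jaw":-1,"dx":0,"dy":0,"dz":0,"twist":0}])

```text
t: 19.48
eef_pos: [0.4465, -0.2985, 0.2686]
ee_rot: [3.14, 0.001, -1.274]
force: [-0.4, -0.1, -0.1]
width: 0.0258
gripper_force: 20.0
```

Call:
move_arm(increments=[{"jaw":-1,"dx":0,"dy":0,"dz":0.006,"twist":0},{"jaw":-1,"dx":0,"dy":0,"dz":0.006,"twist":0},{"jaw":-1,"dx":0,"dy":0,"dz":0,"twist":0}])

```text
t: 19.73
eef_pos: [0.4465, -0.2984, 0.2565]
ee_rot: [3.14, 0.001, -1.274]
force: [-0.7, 0.1, -0.8]
width: 0.0257
gripper_force: 20.0
```

Call:
move_arm(increments=[{"jaw":-1,"dx":0,"dy":0,"dz":0.01,"twist":0},{"jaw":-1,"dx":0,"dy":0,"dz":0.01,"twist":0},{"jaw":-1,"dx":0,"dy":0,"dz":0.01,"twist":0},{"jaw":-1,"dx":0,"dy":0,"dz":0,"twist":0}])

```text
t: 20.07
eef_pos: [0.4458, -0.2982, 0.2252]
ee_rot: [3.139, 0.003, -1.274]
force: [-0.5, 0.1, -1.4]
width: 0.0256
gripper_force: 20.0
```

Call:
move_arm(increments=[{"jaw":-1,"dx":0,"dy":0,"dz":0.01,"twist":0},{"jaw":-1,"dx":0,"dy":0,"dz":0.01,"twist":0},{"jaw":-1,"dx":0,"dy":0,"dz":0.01,"twist":0},{"jaw":-1,"dx":0,"dy":0,"dz":0.009,"twist":0},{"jaw":-1,"dx":0,"dy":0,"dz":0,"twist":0}])

```text
t: 20.48
eef_pos: [0.4459, -0.2983, 0.1866]
ee_rot: [3.139, 0.002, -1.274]
force: [0.2, 0.3, -1.9]
width: 0.025
gripper_force: 20.0
```

Call:
move_arm(increments=[{"jaw":-1,"dx":0,"dy":0,"dz":0.002,"twist":0},{"jaw":-1,"dx":0,"dy":0,"dz":0.002,"twist":0},{"jaw":-1,"dx":0,"dy":0,"dz":0.001,"twist":0},{"jaw":-1,"dx":0,"dy":0,"dz":0,"twist":0}])

```text
t: 20.82
eef_pos: [0.4471, -0.2987, 0.1841]
ee_rot: [-3.141, -0.0, -1.274]
force: [0.7, -0.2, -0.7]
width: 0.0253
gripper_force: 20.0
```

```bash
python3 tilt.py; python3 - <<'E'
from h import *
for c,n in (("scene","dowel_grip"),("wrist","dowel_grip")): print(c,n,[(np.array(e["position"]),e["score"]) for e in arm.pinpoint(c,n)][:1])
E
```

```text
20.8167 [ 0.4471 -0.2987  0.1841] [-3.1413 -0.0002 -1.2738] [ 0.7066 -0.1892 -0.6842] [0.0388 0.0799 0.0187]
rel 0.0019283494212353712 0.0006476066566833529
scene dowel 0.44 [ 0.4471 -0.2978  0.1041] v 0.0009057861509591994 0.00023003707172525716 0.03298895557772638 1.5727896402498418
wrist dowel 0.62 [ 0.4455 -0.299   0.1023] v 0.00022662260942032762 -0.001651116001218116 0.03478895557772638 0.37323153814976867
scene dowel_grip [(array([ 0.4452, -0.2988,  0.1372]), 0.44)]
wrist dowel_grip [(array([ 0.4469, -0.3006,  0.1403]), 0.6)]
```

Call:
move_arm(increments=[{"jaw":-1,"dx":0,"dy":0,"dz":0.001,"twist":0},{"jaw":-0.3,"dx":0,"dy":0,"dz":0,"twist":0},{"jaw":-0.3,"dx":0,"dy":0,"dz":0,"twist":0},{"jaw":0,"dx":0,"dy":0,"dz":0,"twist":0},{"jaw":1,"dx":0,"dy":0,"dz":0,"twist":0},{"jaw":1,"dx":0,"dy":0,"dz":0,"twist":0},{"jaw":1,"dx":0,"dy":0,"dz":0,"twist":0},{"jaw":1,"dx":0,"dy":0,"dz":0,"twist":0},{"jaw":1,"dx":0,"dy":0,"dz":0,"twist":0},{"jaw":1,"dx":0,"dy":0,"dz":0,"twist":0}])

```text
t: 22.2
eef_pos: [0.447, -0.2987, 0.183]
ee_rot: [-3.142, -0.0, -1.274]
force: [-0.4, 0.4, -1.3]
width: 0.0719
gripper_force: 0.0
```

Call:
move_arm(increments=[{"jaw":1,"dx":0,"dy":0,"dz":-0.02,"twist":0},{"jaw":1,"dx":0,"dy":0,"dz":-0.03,"twist":0},{"jaw":1,"dx":0,"dy":0,"dz":-0.03,"twist":0},{"jaw":1,"dx":0,"dy":0,"dz":-0.03,"twist":0},{"jaw":1,"dx":0,"dy":0,"dz":-0.03,"twist":0},{"jaw":1,"dx":0,"dy":0,"dz":0,"twist":0},{"jaw":1,"dx":0,"dy":0,"dz":0,"twist":0},{"jaw":1,"dx":0,"dy":0,"dz":0,"twist":0}])

```text
t: 22.87
eef_pos: [0.4467, -0.2985, 0.3226]
ee_rot: [-3.141, 0.0, -1.274]
force: [-0.2, -0.6, -0.8]
width: 0.0876
gripper_force: 0.0
```

```bash
python3 - <<'E'
from h import *
for c in ("scene","wrist","top"):
  arm.grab_frame(c)
  for n in ("dowel","dowel_grip","tool_block_hole0","candle","lid"):
    print(c,n,[(np.array(e["position"]),round(e["score"],2)) for e in arm.pinpoint(c,n)][:1])
print([(np.array(e["position"]),e["score"]) for e in arm.find_in("scene","lid")][:2],arm.get_state()["force"])
E
```

```text
scene dowel [(array([ 0.4433, -0.3001,  0.1038]), 0.81)]
scene dowel_grip [(array([ 0.4446, -0.2942,  0.1344]), 0.72)]
scene tool_block_hole0 [(array([ 0.4467, -0.2946,  0.0999]), 0.92)]
scene candle []Traceback (most recent call last):
  File "<stdin>", line 5, in <module>
ValueError: it knows: candle, dowel, dowel_grip, dowel_tip, guide_end, housing_top, jar, label_roll, marker, mould, release_hole, spatula, tool_block, tool_block_hole, wax_jar, wick_tin
```

```bash
python3 - <<'E'
from h import *
arm.grab_frame("top")
print([(np.array(e["position"]),e["score"]) for e in arm.pinpoint("top","candle")][:1])
arm.grab_frame("wrist")
for n in ("dowel","dowel_grip"): print([(np.array(e["position"]),e["score"]) for e in arm.pinpoint("wrist",n)][:1])
E
```

```text
[(array([ 0.5679, -0.0012,  0.0488]), 0.65)]
[(array([ 0.4464, -0.2992,  0.0995]), 0.67)]
[(array([ 0.4469, -0.3007,  0.134 ]), 0.61)]
```

The top camera sees the candle at its expected place, so the lid is open. The dowel stands seated and upright, so I'll hand in the job.

```bash
python3 -c "
from h import *
print(arm.job_done())"
```

```text
the job is handed in; nothing more can be done
None
```

The job is handed in, with no verdict returned: the catch let go at about 6–7 N, the mould opened, and the dowel is back upright in its block, with the candle measured at its expected place.

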